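# Hang the laundry caddy on the wall-board cleat

## Robot

A 6-joint arm with a two-finger parallel gripper is mounted at the origin on the work surface. World frame = base frame: x ahead of the robot, y to its left, z up, the work surface at z = 0. Lengths are in mm, angles in rad, forces in N, time in s.
With the tool pointing down it reaches from about 350 to 875 mm from the base axis. Payload 15.5 kg.
Tool frame: the origin (TCP) lies on the centre line of the jaws, within the pads' length; the fingertips stand 22 mm ahead of it and the grasp point (between the pads) lies 3 mm ahead of it; z points along the fingers, y is the line along which they close (so a half turn about z gives the same grasp; the last joint's range is limited). The gripper opens to 85 mm and grips with 20 to 120 N. Pads are 22 mm wide; open, the fingers measure 114 mm over their backs; the gripper's body (76 mm by 85 mm) begins 54 mm behind the grasp point. The pads swing forward as they close: fully open they stand 13 mm farther back than shut.
Start: joints at [1.214, 0.494, 1.345, -0, 1.302, -0.096], TCP at [161.757, 603.706, 253.277] pointing down, gripper open.
Joint ranges: [-2.91, 2.91], [-0.82, 2.16], [0.22, 2.67], [-1.22, 4.37], [0.12, 2.79], [-3.08, 3.08]. Speed limits (rad/s): [1.89, 1.89, 2.57, 3.01, 3.01, 3.01].

## Interface

Orientations are given as [roll, pitch, yaw] about the fixed x, y, z axes, in that order (R = Rz(yaw) Ry(pitch) Rx(roll)).
In Python, from station import telemetry, read_camera, calibration, job gives the robot as it stands.
- The arm moves only by the shell command python3 -m inch 'ROWS' [OPENING]. ROWS is a JSON object whose one key "moves" holds a list of rows, each a list of 2 entries, a list of its own where there are three numbers: the shift along the tool's x, y, z in cm, then the turn, a rotation vector about the tool's x, y, z in rad. A call has 1 to 5 rows; each row shifts and turns the commanded pose from where the row before left it, along the tool's axes as they then stand; what a row does not reach is not made up. A row lasts 1/8 s, in which the tool goes at most 62.5 mm and 10.7 degrees, less where a joint would pass 70% of its speed; a pose out of reach is approached as far as the arm can. A call is refused whole if a number of a shift passes 6.25 or a number of a turn 0.188, either way. A call with a gripper value outside its range is refused whole. OPENING is the opening, from 0 (shut) to 1 (fully open), set as the call begins (- or left out, the last holds). The fingers move at their own pace and stop on an object; the grip force is fixed at half the most. Time passes only in rows, so rows that do not move let the fingers close. It gives the time, the measured TCP pose, the force, the opening and the grip force at its end, in the units of the state.
- telemetry.sense(): the state, without advancing time (a new reading comes with each control period).
- read_camera(name): name is "side" or "top"; returns (picture, depth): 400x640x3 uint8, blue, green, red; 400x640 float32, mm along the optical axis (not along the pixel's ray), 0 where there is no reading.
- calibration(name): a dict with "fx", "fy", "cx", "cy" (pixels), "T" (4x4, takes a point from camera to world coordinates). Camera axes: x right, y up, looking along -z (the intrinsics and any distortion apply to the point x, -y, -z); pixel columns grow to the right and rows downward; lengths in mm; the calibration is good to about 2 mm. A picture is of the moment at which its call begins. calibration takes no time and is no camera call.
- job.close_job(): hands the job in; it is judged then, once.
The state is a dict: "t": time; "joint_pos": joint angles; "dq": joint speeds; "tau": joint torques, N m; "eef_pos": TCP position; "tcp_rot": TCP orientation; "force": force on the tool from outside, world axes, zero at the start; "wrist_torque": the same for the moment, N m; "gripper_width": finger opening in mm; "grasp_force": force on a finger pad.
Only numpy, scipy, OpenCV 4.12 (cv2) and the standard library are available. Lean on these libraries where they do the work, as an engineer would, in place of code of your own. Each camera call takes 0.05 s, during which the arm holds its last target. There are 200 camera calls.

## Task

Pick up the caddy that has the sloping metal strip on its back (not the plain one) and hang it near the middle of the metal cleat on the upright wooden board. Tip it so that its top leans clearly towards the board and its bottom swings out far enough to clear the cleat, find the cleat by gentle feel and set the strip behind it while still tipped, then let the bottom swing in and the caddy drop home: upright, square and flush to the board, let go. Do not knock or shove the board, and leave everything else where it is.

Things in the scene. Friction and masses are not known exactly. Their poses are not given: they have to be found in the camera images.
- caddy: Grey open caddy, the only one with metal on its back. Tub 90 (x) by 120 (y) by 88 mm high, 0.26 to 0.48 kg. Origin: centre of the underside; z up, +x towards its back. On the back: a sloping aluminium strip (see strip_edge) and, low down, a foot block (see foot). Hung home, strip edge and foot both touch the board, its axes are parallel to the board's and its origin is at x = -67 mm of the board.
- strip_edge (a point): Middle of the free lower edge of the caddy's strip, at (67, 0, 53) mm in the caddy's frame. The strip is 100 mm long (y), 4 mm thick; it leaves the top of the back wall (x 45, z 88 mm) and slopes down and backwards, 30 degrees from vertical, to this edge; open behind and below.
- foot (a point): Middle of the rear face of the caddy's foot block (100 mm long in y, 16 mm high), at (67, 0, 12) mm in the caddy's frame. Coming down over the cleat the foot must pass outside its crest, so the caddy must be tipped by about 0.5 rad; its short lever below the strip turns small wrist moments into large forces when swinging it in. Strip and foot are smooth (friction about 0.2).
- handle (a point): Centre of the caddy's handle bar, at (0, 0, 132) mm in the caddy's frame. Bar 12 mm thick (x), 22 mm high, 120 mm long (y), bridging over the middle of the open tub on an upright at each end.
- board: Fixed upright wooden board, 340 mm wide (y), 195 mm high, 18 mm thick, standing on the counter and carrying the cleat. Origin: on its front face, at counter level, middle of the width. z up; -x points out of the front face, which is the plane x = 0. The caddy must press or strike board and cleat with less than 40 N, the arm with less than 10 N.
- cleat_top_limit (a point): Fixed point on the board's face, middle of its width, 165 mm above the counter: the highest place where the cleat's crest can be. The cleat's own height is NOT measured: its crest is at this height or up to 40 mm lower. It is clamped and does not move.
- board_face (a point): Point on the board's face, middle of its width, at counter level. The cleat is centred above it: 200 mm long (y), a 4 mm plate rising from the face outwards, 30 degrees from vertical; its crest stands 14 to 18 mm off the face and 24 mm above the bottom of its V groove. Hung home, the caddy's underside is about 70 mm below the crest; let go in the groove, it swings in by its weight.
- plain_caddy: A second grey caddy with the same tub and handle but a plain flat back; leave it. Origin: centre of its underside.
- detergent: Orange bottle, 80 mm across, 200 mm high; leave it. Origin: centre of its underside.
- stain_jar: White jar, 56 mm across, 70 mm high; leave it. Origin: centre of its underside.
- tin: Steel can, 50 mm across, 60 mm high, standing near the board's far end; leave it. Origin: centre of its underside.
- scoop_cup: White measuring cup, 60 mm across, 50 mm high; leave it. Origin: centre of its underside.
- brush: Brush lying on the counter; leave it. Origin: on its underside.
- tablet_box: Cardboard box 90 by 130 by 100 mm; leave it. Origin: centre of its underside.

How it is judged:
By the outcome, as a careful person would: the job done as asked, in the order asked, and still so for the second after the job is handed in, with the robot touching nothing.
It also fails if it takes over 61 s, if anything falls off the work surface, if the arm or the gripper's body presses on something with over 40 N, if the wrist force passes 120 N, or if a joint passes its speed limit or range.

## Working session

There is one attempt and no reset: what is moved stays moved. The work goes in short steps, Python scripts to look and compute and a shell command to move; the robot and the scene stay as the last step left them, time stands still between calls to the robot, and variables do not carry over. Pictures are saved under pics/ and viewed, at most 10 in all, crops included, and the job is handed in when it is done.

```bash
ls; mkdir -p pics; python3 - <<'E'
from station import telemetry, read_camera, calibration
import cv2,numpy as np
s=telemetry.sense();print({k:np.round(v,3).tolist() for k,v in s.items()})
for n in("side","top"):
    p,d=read_camera(n);cv2.imwrite(f"pics/{n}0.png",p);np.savez(f"{n}0.npz",p=p,d=d);c=calibration(n);print(n,{k:np.round(v,3).tolist() for k,v in c.items()}, (d>0).mean())
E
```

```text
pics
{'t': 0.0, 'joint_pos': [1.213, 0.494, 1.346, 0.0, 1.302, -0.096], 'dq': [-0.002, -0.001, -0.001, 0.001, 0.001, 0.0], 'tau': [-0.0, -88.216, -38.387, -0.0, 0.01, -0.0], 'eef_pos': [161.649, 603.399, 252.69], 'tcp_rot': [-3.14, -0.0, 2.88], 'force': [0.175, -0.217, 0.959], 'wrist_torque': [-0.033, 0.02, -0.003], 'grasp_force': 0.0, 'gripper_width': 85.442}
side {'fx': 435.688, 'fy': 435.688, 'cx': 323.476, 'cy': 199.544, 'T': [[0.999, 0.03, -0.027, 514.211], [-0.04, 0.628, -0.778, -961.527], [-0.006, 0.778, 0.628, 873.884], [0.0, 0.0, 0.0, 1.0]]} 0.99622265625
top {'fx': 424.865, 'fy': 424.865, 'cx': 320.328, 'cy': 199.216, 'T': [[0.007, 0.997, -0.082, 432.019], [-1.0, 0.006, -0.01, -38.306], [-0.009, 0.082, 0.997, 1469.073], [0.0, 0.0, 0.0, 1.0]]} 0.9959765625
```

View pics/side0.png

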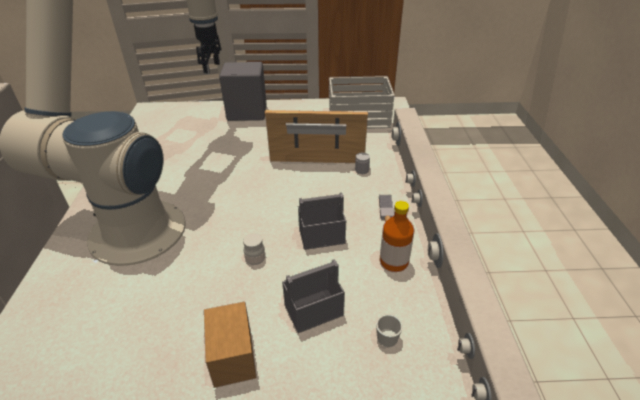

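View pics/top0.png

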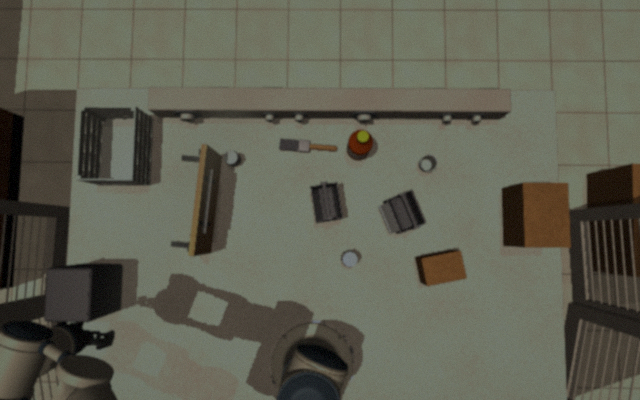

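The side view shows the board at about (317,137) with its cleat at (316,128), and the caddies at (322,222) and (314,297). In the top view the board is at (205,200) and the caddies at (327,202) and (403,212). I need a close-up to tell which caddy has the strip.

```bash
cat > h.py <<'E'
import numpy as np,cv2
from station import telemetry, read_camera, calibration
def cloud(n,d):
    c=calibration(n);T=np.array(c["T"]);v,u=np.mgrid[0:400,0:640]
    X=np.stack([(u-c["cx"])/c["fx"]*d,-(v-c["cy"])/c["fy"]*d,-d],-1)
    return X@T[:3,:3].T+T[:3,3]
E
python3 - <<'E'
from h import *
s=np.load("side0.npz");t=np.load("top0.npz")
f=lambda im,x,y,w,h,k:cv2.convertScaleAbs(cv2.resize(im[y:y+h,x:x+w],(w*k,h*k),interpolation=cv2.INTER_CUBIC),alpha=1.6,beta=15)
a=np.hstack([f(s['p'],275,185,80,60,5),f(s['p'],275,255,80,60,5)])
b=np.hstack([f(t['p'],290,170,80,60,5),f(t['p'],365,180,80,60,5)])
cv2.imwrite("pics/c1.png",np.vstack([a,b]))
S=cloud("side",s['d']);T=cloud("top",t['d'])
# board face/wood
hsv=cv2.cvtColor(s['p'],cv2.COLOR_BGR2HSV)
for nm,(x0,y0,x1,y1) in {"board":(262,105,372,168)}.items():
    P=S[y0:y1,x0:x1].reshape(-1,3)
    print(np.percentile(P,[1,10,50,90,99],axis=0).round())
for r in (114,118,122,125,128,131,135,145,155):
    print(r,S[r,[280,290,316,340,355]].round(0).tolist())
for nm,(x0,y0,x1,y1) in {"A":(305,175,350,228),"B":(375,185,430,240)}.items():
    P=T[y0:y1,x0:x1].reshape(-1,3);
    for lo,hi in((35,100),(122,160)):
        Q=P[(P[:,2]>lo)&(P[:,2]<hi)][:,:2].astype(np.float32)
        if len(Q)>3: print(nm,lo,len(Q),cv2.minAreaRect(Q),Q.mean(0))
E
```

```text
[[329. 256.  -4.]
 [384. 320.  -1.]
 [537. 337.  81.]
 [688. 568. 179.]
 [751. 778. 196.]]
114 [[417.0, 351.0, 185.0], [451.0, 346.0, 187.0], [537.0, 330.0, 193.0], [616.0, 330.0, 191.0], [665.0, 324.0, 193.0]]
118 [[416.0, 350.0, 171.0], [450.0, 346.0, 172.0], [537.0, 330.0, 178.0], [616.0, 326.0, 178.0], [666.0, 326.0, 177.0]]
122 [[416.0, 347.0, 158.0], [449.0, 343.0, 159.0], [537.0, 336.0, 160.0], [616.0, 328.0, 162.0], [666.0, 325.0, 162.0]]
125 [[415.0, 343.0, 148.0], [449.0, 331.0, 154.0], [536.0, 316.0, 160.0], [615.0, 306.0, 163.0], [667.0, 330.0, 149.0]]
128 [[414.0, 345.0, 136.0], [448.0, 338.0, 139.0], [536.0, 329.0, 141.0], [616.0, 319.0, 145.0], [667.0, 322.0, 142.0]]
131 [[413.0, 348.0, 122.0], [447.0, 345.0, 123.0], [536.0, 333.0, 128.0], [618.0, 336.0, 124.0], [668.0, 327.0, 127.0]]
135 [[412.0, 347.0, 107.0], [447.0, 343.0, 108.0], [536.0, 337.0, 109.0], [617.0, 330.0, 111.0], [669.0, 328.0, 111.0]]
145 [[409.0, 350.0, 65.0], [445.0, 343.0, 69.0], [535.0, 331.0, 74.0], [618.0, 325.0, 75.0], [669.0, 319.0, 77.0]]
155 [[406.0, 349.0, 24.0], [442.0, 344.0, 26.0], [534.0, 331.0, 32.0], [619.0, 330.0, 31.0], [671.0, 323.0, 33.0]]
A 35 212 ((536.7073364257812, -44.019012451171875), (120.42591857910156, 90.06208801269531), 9.330412864685059) [542.0695   -46.718056]
A 122 169 ((536.8006591796875, -44.13119888305664), (120.35449981689453, 21.71034812927246), 9.536514282226562) [536.4708  -43.78427]
B 35 532 ((503.62432861328125, -292.6560974121094), (119.71124267578125, 111.9894027709961), 22.293245315551758) [ 499.41235 -285.8494 ]
B 122 209 ((507.5712890625, -302.2418212890625), (119.1304931640625, 20.78375816345215), 21.697263717651367) [ 506.55615 -301.7898 ]
```

View pics/c1.png

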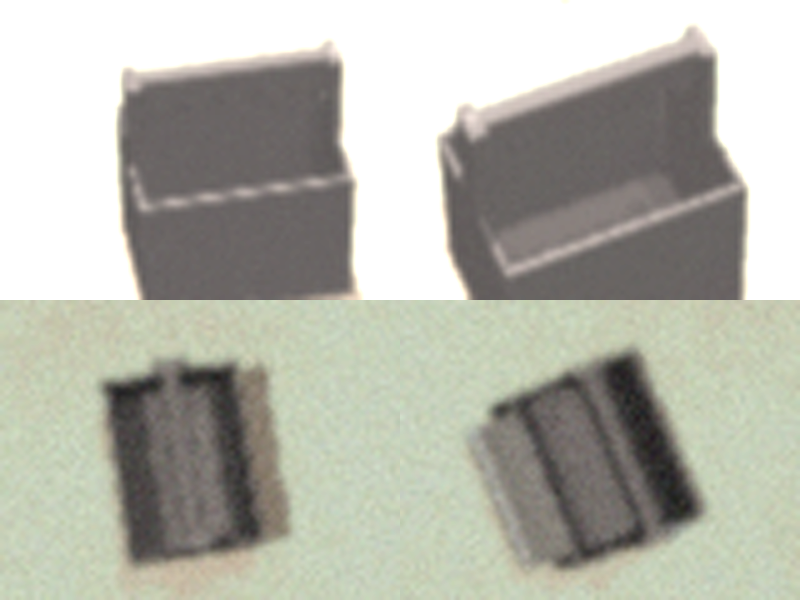

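The close-up shows that the nearer caddy, at about top pixel (403,212), carries the sloping strip: a light band on its left edge, i.e. its +y side, with the footprint extending 22 mm there. The other caddy, at (327,202), is plain. Next I fit the board, the cleat and the target caddy.

```bash
cat >> h.py <<'E'
from scipy.spatial.transform import Rotation as Ro
def pose():
    s=telemetry.sense(); return np.array(s['eef_pos']),Ro.from_euler('xyz',s['tcp_rot']),s
def togo(p,rpy):
    "shift (cm, tool axes) and turn still to go to world pose"
    P,R,s=pose(); Rt=Ro.from_euler('xyz',rpy)
    print("shift cm",(R.inv().apply(np.array(p)-P)/10).round(2),"turn",(R.inv()*Rt).as_rotvec().round(3),"shift in target axes",(Rt.inv().apply(np.array(p)-P)/10).round(2))
def st():
    s=telemetry.sense(); print({k:np.round(s[k],2).tolist() for k in('t','eef_pos','tcp_rot','joint_pos','force','wrist_torque','gripper_width','grasp_force')})
E
python3 - <<'E'
from h import *
for n in("side","top"):
    z=np.load(n+"0.npz");P=cloud(n,z['d']);hsv=cv2.cvtColor(z['p'],cv2.COLOR_BGR2HSV)
    roi=np.zeros((400,640),bool)
    if n=="side": roi[105:168,262:372]=1
    else: roi[140:260,185:222]=1
    wood=roi&(hsv[...,0]<22)&(hsv[...,1]>95)&(P[...,2]>15)&(P[...,2]<215)
    Q=P[wood]
    if n=="side":
        F=Q[(Q[:,2]>20)&(Q[:,2]<185)&(Q[:,1]>310)&(Q[:,1]<365)]
        for _ in range(3):
            A=np.c_[F[:,0]-540,F[:,2]-100,np.ones(len(F))];c=np.linalg.lstsq(A,F[:,1],rcond=None)[0];r=F[:,1]-A@c;F=F[abs(r)<2.5*r.std()]
        print("side face y=",c,"std",r.std(),len(F));  a,b,cc=c
        row=F[(F[:,2]>20)&(F[:,2]<110)]; print("x range",np.percentile(row[:,0],[0.3,99.7]), "x ends", row[:,0].min(),row[:,0].max())
    T=Q[(Q[:,2]>180)&(Q[:,1]>290)&(Q[:,1]<390)]
    print(n,"top pts",len(T),np.median(T[:,2]) ,cv2.minAreaRect(T[:,:2].astype(np.float32)))
    # metal: distance in front of face
    D=(a*(P[...,0]-540)+b*(100-100)+cc-P[...,1])*np.cos(np.arctan(a))
    m=(D>8)&(D<30)&(P[...,2]>90)&(P[...,2]<175)&(hsv[...,1]<95)
    m&=roi
    M=P[m];print(n,"metal n",len(M),"x",np.percentile(M[:,0],[1,50,99]),"z",np.percentile(M[:,2],[5,50,90,97]),"D",np.percentile(D[m],[5,50,95]))
    if n=="side":
        for u in range(290,346,8):
            col=m[:,u];vs=np.where(col)[0]
            if len(vs): print(u,vs.min(),vs.max(),P[vs.min(),u].round(),D[vs.min(),u].round(1))
E
```

```text
side face y= [-8.78666289e-02  1.46790762e-03  3.34786327e+02] std 2.683873792650735 3081
x range [371.14058328 700.02367309] x ends 370.3890434564925 701.4943844718061
side top pts 629 191.14083981493343 ((536.05078125, 341.0958557128906), (29.149486541748047, 338.5859375), 85.98169708251953)
side metal n 232 x [436.45350106 539.39483294 631.91588162] z [143.50663219 155.89308426 161.92095571 163.50384054] D [ 8.48392246 13.59294907 19.4679238 ]
290 124 127 [450. 326. 161.] 17.0
298 124 126 [476. 322. 162.] 18.0
306 124 126 [503. 323. 161.] 15.1
314 124 126 [529. 316. 164.] 19.5
322 124 127 [556. 317. 162.] 16.0
330 124 128 [583. 319. 161.] 12.0
338 124 127 [609. 316. 161.] 12.3
top top pts 614 194.95600182572127 ((535.533447265625, 345.0205078125), (20.266170501708984, 331.96368408203125), 85.03276062011719)
top metal n 135 x [434.03938411 531.87900416 629.28861666] z [156.44238824 161.96624741 165.30233027 166.30891006] D [ 8.81397327 13.46869199 16.4355858 ]
```

```bash

python3 -m inch '{"moves":[[[0,0,-2.5],[0,0,-0.162]],[[0,0,-2.5],[0,0,-0.162]],[[0,0,0],[0,0,-0.162]],[[0,0,0],[0,0,-0.161]],[[-1.7,-5.45,0],[0,0,0]]]}' 0.6 
python3 -m inch '{"moves":[[[-1.7,-5.45,0],[0,0,0]],[[-1.7,-5.45,0],[0,0,0]],[[-1.7,-5.45,0],[0,0,0]],[[-1.7,-5.45,0],[0,0,0]],[[-1.7,-5.45,0],[0,0,0]]]}'
python3 -m inch '{"moves":[[[-1.7,-5.45,0],[0,0,0]],[[-1.7,-5.45,0],[0,0,0]],[[1.5,-5.3,0],[0,0,0]],[[1.5,-5.3,0],[0,0,0]],[[1.5,-5.3,0],[0,0,0]]]}'
python3 -m inch '{"moves":[[[1.5,-5.3,0],[0,0,0]],[[1.5,-5.3,0],[0,0,0]],[[1.5,-5.3,0],[0,0,0]],[[1.5,-5.3,0],[0,0,0]],[[1.5,-5.3,0],[0,0,0]]]}'
python3 -c "
from h import *
st();togo([507.5,-302.2,200],[np.pi,0,3.527])"
```

```text
t: 0.72
eef_pos: [196.9, 560.7, 302.6]
tcp_rot: [3.141, -0.0, -2.75]
force: [1.2, -0.0, -0.3]
gripper_width: 51.3
grasp_force: 0.0
t: 1.35
eef_pos: [380.0, 337.4, 303.2]
tcp_rot: [-3.142, -0.0, -2.756]
force: [1.3, 0.5, -0.2]
gripper_width: 51.2
grasp_force: 0.0
t: 1.98
eef_pos: [469.5, 84.7, 303.1]
tcp_rot: [3.142, -0.0, -2.756]
force: [-0.0, 0.6, 0.0]
gripper_width: 51.4
grasp_force: 0.0
t: 2.6
eef_pos: [499.5, -189.1, 303.1]
tcp_rot: [3.141, -0.0, -2.756]
force: [1.4, 0.8, 0.2]
gripper_width: 51.0
grasp_force: 0.0
{'t': 2.6, 'eef_pos': [499.51, -189.07, 303.14], 'tcp_rot': [3.14, -0.0, -2.76], 'joint_pos': [-0.47, 0.32, 1.5, 0.0, 1.33, -2.43], 'force': [1.36, 0.84, 0.23], 'wrist_torque': [0.01, 0.02, -0.03], 'gripper_width': 51.01, 'grasp_force': 0.0}
shift cm [  3.51 -10.79  10.31] turn [ 0. -0. -0.] shift in target axes [  3.51 -10.78  10.31]
```

```bash

python3 -m inch '{"moves":[[[1.2,-3.6,2],[0,0,0]],[[1.2,-3.6,2],[0,0,0]],[[1.1,-3.6,2],[0,0,0]],[[0,0,4],[0,0,0]],[[0,0,0],[0,0,0]]]}'
python3 -c "
from h import *
for i in range(1): st();togo([507.5,-302.2,135],[np.pi,0,3.527])
P=0
p,d=read_camera('side');cv2.imwrite('pics/g.png',cv2.resize(p[180:330,220:420],(800,600),interpolation=cv2.INTER_CUBIC))
p,d=read_camera('top');T=cloud('top',d)[185:240,375:430].reshape(-1,3);Q=T[(T[:,2]>122)&(T[:,2]<150)][:,:2].astype(np.float32);print(cv2.minAreaRect(Q))
"
```

```text
t: 3.22
eef_pos: [506.3, -299.7, 200.8]
tcp_rot: [3.137, -0.003, -2.757]
force: [-0.3, -0.1, 0.6]
gripper_width: 51.3
grasp_force: 0.0
{'t': 3.22, 'eef_pos': [506.33, -299.73, 200.76], 'tcp_rot': [3.14, -0.0, -2.76], 'joint_pos': [-0.64, 0.5, 1.5, 0.0, 1.15, -2.59], 'force': [-0.31, -0.05, 0.56], 'wrist_torque': [-0.05, -0.01, 0.11], 'gripper_width': 51.32, 'grasp_force': 0.0}
shift cm [-0.04 -0.31  6.57] turn [ 0.005 -0.003 -0.001] shift in target axes [-0.02 -0.27  6.58]
((507.7100830078125, -302.3859558105469), (119.13912200927734, 20.98607063293457), 22.211700439453125)
```

View pics/g.png

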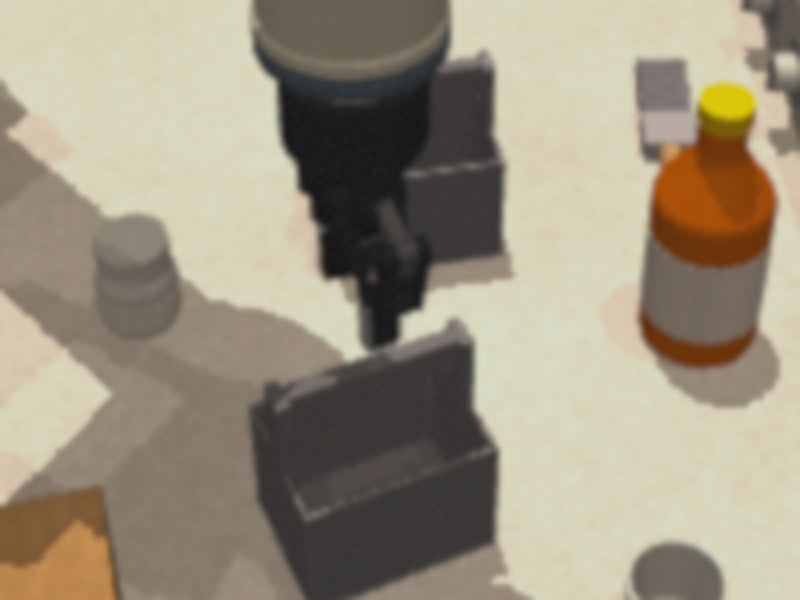

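The picture shows the gripper centred over the target bar, with the fingertips at about (375,340) and clear on both sides. I descend and grip.

```bash

python3 -m inch '{"moves":[[[0,-0.15,2.2],[0,0,0]],[[0,-0.15,2.2],[0,0,0]],[[0,0,2.1],[0,0,0]],[[0,0,0],[0,0,0]],[[0,0,0],[0,0,0]]]}'
python3 -m inch '{"moves":[[[0,0,0],[0,0,0]],[[0,0,0],[0,0,0]],[[0,0,0],[0,0,0]],[[0,0,0],[0,0,0]],[[0,0,0],[0,0,0]]]}' 0
python3 -m inch '{"moves":[[[0,0,0],[0,0,0]],[[0,0,0],[0,0,0]],[[0,0,0],[0,0,0]],[[0,0,0],[0,0,0]],[[0,0,0],[0,0,0]]]}'
python3 -c "
from h import *
st()"
```

```text
t: 3.95
eef_pos: [509.8, -303.5, 140.0]
tcp_rot: [-3.14, 0.001, -2.756]
force: [0.3, -0.4, 0.1]
gripper_width: 51.6
grasp_force: 0.0
t: 4.58
eef_pos: [509.5, -303.8, 138.9]
tcp_rot: [-3.14, 0.001, -2.757]
force: [0.7, -2.5, 5.4]
gripper_width: 11.4
grasp_force: 60.1
t: 5.2
eef_pos: [509.5, -303.8, 138.9]
tcp_rot: [-3.14, 0.001, -2.756]
force: [1.2, -3.3, 6.6]
gripper_width: 10.9
grasp_force: 60.1
{'t': 5.2, 'eef_pos': [509.49, -303.81, 138.89], 'tcp_rot': [-3.14, 0.0, -2.76], 'joint_pos': [-0.64, 0.58, 1.55, -0.0, 1.01, -2.59], 'force': [1.19, -3.33, 6.63], 'wrist_torque': [-0.32, -0.12, 0.0], 'gripper_width': 10.87, 'grasp_force': 60.06}
```

```bash

python3 -m inch '{"moves":[[[0,0,-0.5],[0,0,0]],[[0,0,-2],[0,0,0]],[[0,0,-4],[0,0,0]],[[0,0,-4],[0,0,0]],[[0,0,-4],[0,0,0]]]}'
python3 -m inch '{"moves":[[[0,0,-4],[0,0,0.16]],[[0,0,-2],[0,0,0.16]],[[0,0,0],[0,0,0.155]],[[0,0,0],[0,0,0]],[[0,0,0],[0,0,0]]]}'
python3 -c "
from h import *
st()
z=3.141593
p,d=read_camera('side');cv2.imwrite('pics/l.png',p[60:360,120:520]);np.savez('s1.npz',p=p,d=d)
p,d=read_camera('top');np.savez('t1.npz',p=p,d=d)
togo([529,190,345],[np.pi,0,1.483+np.pi/2])"
```

```text
t: 5.82
eef_pos: [508.5, -302.8, 284.3]
tcp_rot: [3.14, -0.001, -2.756]
force: [1.1, 0.7, -3.8]
gripper_width: 10.9
grasp_force: 59.0
t: 6.45
eef_pos: [508.7, -303.1, 342.8]
tcp_rot: [3.141, -0.001, 3.055]
force: [0.1, -0.5, -5.0]
gripper_width: 11.1
grasp_force: 59.0
{'t': 6.45, 'eef_pos': [508.69, -303.06, 342.76], 'tcp_rot': [3.14, -0.0, 3.06], 'joint_pos': [-0.64, 0.38, 1.3, -0.0, 1.47, -2.12], 'force': [0.11, -0.55, -4.97], 'wrist_torque': [-0.05, 0.03, -0.02], 'gripper_width': 11.12, 'grasp_force': 58.96}
shift cm [ 2.29 49.3  -0.19] turn [ 0.001 -0.001  0.   ] shift in target axes [ 2.31 49.3  -0.22]
```

View pics/l.png

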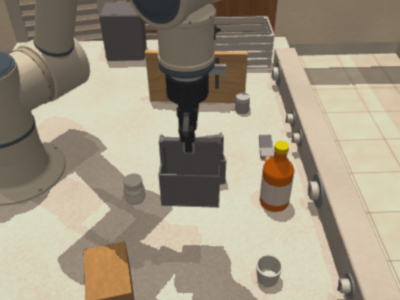

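The caddy is lifted and hangs level, with its rim at about (190,165) in the crop; the other objects are undisturbed. I carry it over the plain caddy to the front of the board and check its height in the hand.

```bash

python3 -m inch '{"moves":[[[0.1,3,0],[0,0,0]],[[0.3,6,0],[0,0,0]],[[0.3,6,0],[0,0,0]],[[0.3,6,0],[0,0,0]],[[0.3,6,0],[0,0,0]]]}'
python3 -m inch '{"moves":[[[0.3,6,0],[0,0,0]],[[0.3,6,0],[0,0,0]],[[0.3,5,0],[0,0,0]],[[0.1,4,0],[0,0,0]],[[0,1.3,0],[0,0,0]]]}'
python3 -m inch '{"moves":[[[0,0,0],[0,0,0]],[[0,0,0],[0,0,0]]]}'
python3 -c "
from h import *
st()
togo([529,190,345],[np.pi,0,1.483+np.pi/2])
z=np.load('t1.npz');P=cloud('top',z['d']);s=np.load('s1.npz');S=cloud('side',s['d'])
for nm,C in(('top',P),('side',S)):
  B=(abs(C[...,0]-508)<110)&(abs(C[...,1]+303)<110)&(C[...,2]>190)&(C[...,2]<352)
  q=C[B];print(nm,len(q),np.histogram(q[:,2],bins=np.arange(190,355,6)))
p,d=read_camera('top');C=cloud('top',d);np.savez('t2.npz',p=p,d=d)
B=(abs(C[...,0]-529)<100)&(abs(C[...,1]-190)<100)&(C[...,2]>282)&(C[...,2]<300);q=C[B];print(len(q),cv2.minAreaRect(q[:,:2].astype(np.float32)),np.median(q[:,2]))
"
```

```text
t: 7.18
eef_pos: [520.0, -31.3, 343.2]
tcp_rot: [3.142, -0.0, 3.053]
force: [2.0, -0.6, -3.9]
gripper_width: 11.0
grasp_force: 59.1
t: 7.8
eef_pos: [530.0, 191.9, 343.0]
tcp_rot: [3.141, -0.001, 3.056]
force: [0.4, -0.2, -5.2]
gripper_width: 10.9
grasp_force: 59.2
t: 8.05
eef_pos: [530.3, 188.7, 343.2]
tcp_rot: [-3.141, -0.0, 3.051]
force: [0.3, 0.1, -5.2]
gripper_width: 11.1
grasp_force: 59.2
{'t': 8.05, 'eef_pos': [530.31, 188.72, 343.21], 'tcp_rot': [-3.14, -0.0, 3.05], 'joint_pos': [0.24, 0.33, 1.37, -0.0, 1.45, -1.24], 'force': [0.29, 0.13, -5.19], 'wrist_torque': [-0.08, -0.02, -0.06], 'gripper_width': 11.13, 'grasp_force': 59.18}
shift cm [ 0.14  0.12 -0.18] turn [-0.    -0.    -0.002] shift in target axes [ 0.14  0.12 -0.18]
top 874 (array([ 0,  1, 84, 83, 20, 63, 25, 11,  9,  8, 16, 49, 58, 56, 61, 60, 99,
       54,  5,  2,  2,  2,  5,  5, 13, 24, 59]), array([190, 196, 202, 208, 214, 220, 226, 232, 238, 244, 250, 256, 262,
       268, 274, 280, 286, 292, 298, 304, 310, 316, 322, 328, 334, 340,
       346, 352]))
side 4132 (array([  0,   1,  87, 130, 226, 208, 226, 235, 239, 227, 242, 243, 250,
       243, 238, 231, 221,  54,  26,  21,  23,  25,  81, 150, 141, 210,
       154]), array([190, 196, 202, 208, 214, 220, 226, 232, 238, 244, 250, 256, 262,
       268, 274, 280, 286, 292, 298, 304, 310, 316, 322, 328, 334, 340,
       346, 352]))
133 ((529.5343017578125, 192.3982696533203), (98.4606704711914, 119.29021453857422), 85.12115478515625) 291.8285076848265
```

```bash
cat >> h.py <<'E'
B0=np.array([535,335.5,0]);YB=1.483;RB=Ro.from_euler('z',YB)
M=Ro.from_matrix(np.array([[0,1,0],[1,0,0],[0,0,-1.]]).T)
EDGE=np.array([1.,67,86]); FOOT=np.array([1.,67,119])
def tool_target(edge_b,th):
    Rt=RB*Ro.from_euler('y',th)*M
    return B0+RB.apply(edge_b)-Rt.apply(EDGE),Rt
def rep(edge_b=None,th=None):
    P,R,s=pose(); b=lambda v:RB.inv().apply(P+R.apply(v)-B0)
    RR=(RB.inv()*R*M.inv()).as_euler('xyz'); f=RB.inv().apply(s['force'])
    print("t %.2f"%s['t'],"edge",b(EDGE).round(1),"foottop",b(FOOT).round(1),"rpy",RR.round(3),"F",f.round(1),"M",RB.inv().apply(s['wrist_torque']).round(2),"q",np.round(s['joint_pos'],2),"w",round(s['gripper_width'],1))
    if edge_b is not None:
        p,Rt=tool_target(np.array(edge_b),th); togo(p,Rt.as_euler('xyz'))
E
python3 -m inch '{"moves":[[[0,0,0],[0.173,0,0]],[[0,0,0],[0.173,0,0]],[[0,0,0],[0.174,0,0]],[[0,0,0],[0,0,0]],[[0,0,0],[0,0,0]]]}'
python3 -c "
from h import *
rep([-45,0,205],.52)"
```

```text
t: 8.72
eef_pos: [530.5, 189.3, 343.4]
tcp_rot: [-2.625, -0.0, 3.051]
force: [0.5, -0.3, -4.0]
gripper_width: 10.8
grasp_force: 59.4
t 8.72 edge [-130.2   -7.4  235.5] foottop [-146.5   -7.3  206.8] rpy [ 0.     0.516 -0.003] F [-0.3 -0.6 -4. ] M [ 0.02 -0.78  0.  ] q [ 0.47  0.48  1.23 -0.44  1.71 -1.01] w 10.8
shift cm [ 0.76  8.95 -1.58] turn [ 0.004 -0.001 -0.002] shift in target axes [ 0.74  8.95 -1.61]
```

```bash

python3 -m inch '{"moves":[[[0.3,3,-0.5],[0,0,0]],[[0.3,3,-0.6],[0,0,0]],[[0.15,2.95,-0.5],[0,0,0]],[[0,0,0],[0,0,0]],[[0,0,0],[0,0,0]]]}'
python3 -c "
from h import *
rep([-30,0,172],.52)
p,d=read_camera('side');cv2.imwrite('pics/a.png',cv2.resize(p[60:185,230:400],(800,588),interpolation=cv2.INTER_CUBIC))
p,d=read_camera('top');T=cloud('top',d);np.savez('t3.npz',p=p,d=d)"
```

```text
t: 9.35
eef_pos: [530.8, 275.3, 312.9]
tcp_rot: [-2.622, 0.0, 3.051]
force: [0.5, -0.4, -4.5]
gripper_width: 11.4
grasp_force: 59.4
t 9.35 edge [-4.48e+01 -1.00e-01  2.05e+02] foottop [-6.120e+01 -1.000e-01  1.764e+02] rpy [-0.     0.519 -0.003] F [-0.4 -0.5 -4.5] M [ 0.01 -0.75  0.04] q [ 0.58  0.58  1.13 -0.41  1.76 -0.91] w 11.4
shift cm [0.01 2.93 2.13] turn [ 0.001 -0.001 -0.002] shift in target axes [0.01 2.94 2.12]
```

View pics/a.png

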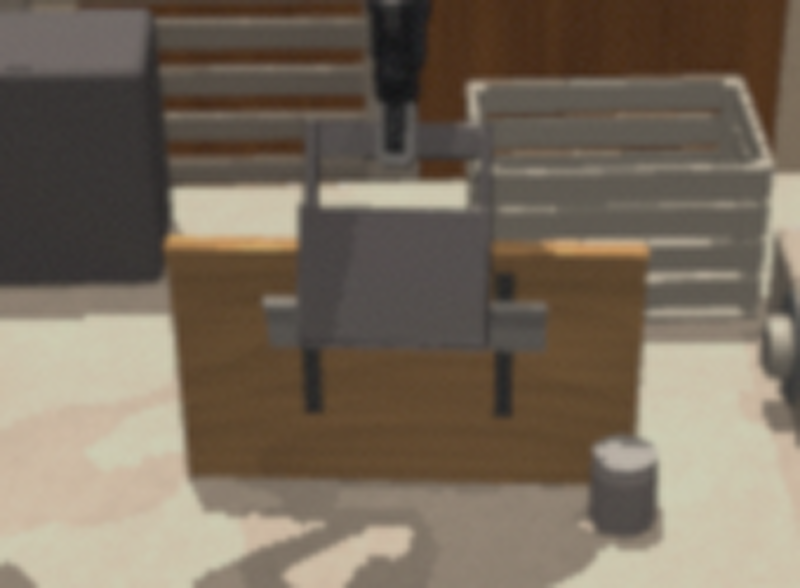

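The caddy is tipped in front of the cleat: the cleat spans px 262–548 and the caddy 300–490, so it is centred to within a few mm. I lower it outside the crest, then move in above it.

```bash

python3 -m inch '{"moves":[[[0,1,1],[0,0,0]],[[0,1,0.7],[0,0,0]],[[0,0.93,0.43],[0,0,0]],[[0,0,0],[0,0,0]],[[0,0,0],[0,0,0]]]}'
python3 -c "
from h import *
rep([-14,0,172],.52)"
```

```text
t: 10.07
eef_pos: [531.9, 290.6, 279.8]
tcp_rot: [-2.622, 0.0, 3.052]
force: [0.0, 0.2, -5.0]
gripper_width: 10.9
grasp_force: 59.4
t 10.07 edge [-2.960e+01  1.000e-01  1.719e+02] foottop [-4.600e+01  1.000e-01  1.432e+02] rpy [-0.     0.52  -0.002] F [ 0.2  0.  -5. ] M [-0.02 -0.74  0.07] q [ 0.6   0.62  1.14 -0.4   1.71 -0.87] w 10.9
shift cm [-0.01  1.34 -0.79] turn [ 0.    -0.001 -0.002] shift in target axes [-0.01  1.34 -0.79]
```

```bash

python3 -m inch '{"moves":[[[0,0.5,-0.3],[0,0,0]],[[0,0.5,-0.3],[0,0,0]],[[0,0.34,-0.19],[0,0,0]],[[0,0,0],[0,0,0]],[[0,0,0],[0,0,0]]]}' |tail -1
python3 -c "
from h import *
rep()"
for i in 1; do python3 -m inch '{"moves":[[[0,0.1,0.17],[0,0,0]],[[0,0,0],[0,0,0]]]}' >/dev/null; python3 -c "
from h import *
rep()"
python3 -m inch '{"moves":[[[0,0.1,0.17],[0,0,0]],[[0,0,0],[0,0,0]]]}' >/dev/null; python3 -c "
from h import *
rep()"
python3 -m inch '{"moves":[[[0,0.05,0.09],[0,0,0]],[[0,0,0],[0,0,0]]]}' >/dev/null; python3 -c "
from h import *
rep()"; done
```

```text
grasp_force: 59.4
t 10.70 edge [-1.420e+01  1.000e-01  1.719e+02] foottop [-30.6   0.2 143.3] rpy [ 0.     0.52  -0.002] F [-0.7  0.7 -4.7] M [ 0.05 -0.82 -0.01] q [ 0.62  0.64  1.11 -0.39  1.74 -0.86] w 10.5
t 10.95 edge [-14.3   0.2 169.8] foottop [-30.7   0.3 141.1] rpy [ 0.     0.52  -0.002] F [-0.4  0.  -3.7] M [-0.01 -0.78 -0.01] q [ 0.62  0.64  1.11 -0.39  1.73 -0.86] w 11.3
t 11.20 edge [-14.1   0.2 167.8] foottop [-30.5   0.3 139.2] rpy [ 0.     0.52  -0.002] F [-0.1 -0.2 -4.7] M [ 0.01 -0.73 -0.03] q [ 0.62  0.64  1.12 -0.39  1.73 -0.86] w 10.7
t 11.45 edge [-14.1   0.2 166.9] foottop [-30.5   0.2 138.3] rpy [ 0.     0.52  -0.002] F [-0.2  0.6 -4.5] M [ 0.07 -0.85  0.03] q [ 0.62  0.64  1.12 -0.39  1.73 -0.86] w 11.0
```

Free so far (Fz ≈ −4.5, weight only). I continue down in 1 mm steps.

```bash
cat > r.sh <<'E'
python3 -c "
from h import *
rep()"
E
python3 -m inch '{"moves":[[[0,0.05,0.09],[0,0,0]],[[0,0,0],[0,0,0]]]}' >/dev/null; sh r.sh
python3 -m inch '{"moves":[[[0,0.05,0.09],[0,0,0]],[[0,0,0],[0,0,0]]]}' >/dev/null; sh r.sh
python3 -m inch '{"moves":[[[0,0.05,0.09],[0,0,0]],[[0,0,0],[0,0,0]]]}' >/dev/null; sh r.sh
```

```text
t 11.70 edge [-14.1   0.2 165.8] foottop [-30.5   0.2 137.2] rpy [ 0.     0.52  -0.002] F [-0.2  0.6 -3.8] M [-0.   -0.75 -0.04] q [ 0.62  0.64  1.12 -0.39  1.72 -0.86] w 11.4
t 11.95 edge [-14.1   0.2 164.8] foottop [-30.5   0.2 136.2] rpy [ 0.     0.52  -0.002] F [-0.2  0.7 -4.6] M [-0.01 -0.68  0.03] q [ 0.62  0.64  1.12 -0.39  1.72 -0.86] w 11.1
t 12.20 edge [-14.2   0.2 163.8] foottop [-30.6   0.2 135.1] rpy [ 0.     0.52  -0.002] F [-0.7  0.8 -5. ] M [ 0.03 -0.78 -0.02] q [ 0.62  0.64  1.12 -0.39  1.72 -0.86] w 10.7
```

```bash

python3 -m inch '{"moves":[[[0,0.05,0.09],[0,0,0]],[[0,0,0],[0,0,0]]]}' >/dev/null; sh r.sh
python3 -m inch '{"moves":[[[0,0.05,0.09],[0,0,0]],[[0,0,0],[0,0,0]]]}' >/dev/null; sh r.sh
python3 -m inch '{"moves":[[[0,0.05,0.09],[0,0,0]],[[0,0,0],[0,0,0]]]}' >/dev/null; sh r.sh
```

```text
t 12.45 edge [-14.1   0.2 162.7] foottop [-30.5   0.2 134.1] rpy [ 0.     0.52  -0.002] F [ 0.2 -0.9 -4.3] M [-0.03 -0.73  0.02] q [ 0.62  0.65  1.12 -0.39  1.72 -0.85] w 10.8
t 12.70 edge [-1.420e+01  1.000e-01  1.619e+02] foottop [-3.060e+01  1.000e-01  1.333e+02] rpy [-0.     0.52  -0.002] F [ 0.4 -0.2 -2.6] M [-0.09 -0.53  0.  ] q [ 0.62  0.65  1.12 -0.39  1.72 -0.85] w 10.9
t 12.95 edge [-1.430e+01 -1.000e-01  1.617e+02] foottop [-3.08e+01 -1.00e-01  1.33e+02] rpy [-0.001  0.52  -0.003] F [-1.   1.1  7.4] M [ 0.26  0.34 -0.05] q [ 0.62  0.65  1.12 -0.39  1.72 -0.85] w 10.9
```

Contact at crest height: edge z ≈ 162, agreeing with the image. I back up 3 mm and move in to feel the face.

```bash

python3 -m inch '{"moves":[[[0,-0.15,-0.26],[0,0,0]],[[0,0.26,-0.15],[0,0,0]],[[0,0.26,-0.15],[0,0,0]],[[0,0.17,-0.1],[0,0,0]],[[0,0,0],[0,0,0]]]}' >/dev/null; sh r.sh
python3 -m inch '{"moves":[[[0,0.17,-0.1],[0,0,0]],[[0,0,0],[0,0,0]]]}' >/dev/null; sh r.sh
python3 -m inch '{"moves":[[[0,0.09,-0.05],[0,0,0]],[[0,0,0],[0,0,0]]]}' >/dev/null; sh r.sh
python3 -m inch '{"moves":[[[0,0.09,-0.05],[0,0,0]],[[0,0,0],[0,0,0]]]}' >/dev/null; sh r.sh
```

```text
t 13.57 edge [ -6.    0.2 163.6] foottop [-22.4   0.2 135. ] rpy [ 0.     0.52  -0.002] F [-0.4  0.3 -4.7] M [ 0.06 -0.72  0.01] q [ 0.63  0.65  1.1  -0.39  1.73 -0.85] w 11.1
t 13.82 edge [-4.100e+00  1.000e-01  1.638e+02] foottop [-20.5   0.2 135.2] rpy [ 0.     0.52  -0.002] F [-0.3 -0.3 -4.4] M [ 0.03 -0.74  0.  ] q [ 0.63  0.66  1.1  -0.39  1.73 -0.85] w 10.8
t 14.07 edge [-3.100e+00  1.000e-01  1.638e+02] foottop [-1.950e+01  1.000e-01  1.352e+02] rpy [-0.     0.52  -0.002] F [-0.6 -0.2 -4.5] M [ 0.   -0.78  0.04] q [ 0.63  0.66  1.1  -0.39  1.74 -0.85] w 10.8
t 14.32 edge [-2.100e+00  1.000e-01  1.638e+02] foottop [-1.850e+01  1.000e-01  1.352e+02] rpy [-0.     0.52  -0.002] F [-1.2 -0.  -5. ] M [ 0.04 -0.81 -0.01] q [ 0.63  0.66  1.09 -0.39  1.74 -0.85] w 10.7
```

```bash

python3 -m inch '{"moves":[[[0,0.09,-0.05],[0,0,0]],[[0,0,0],[0,0,0]]]}' >/dev/null; sh r.sh
python3 -m inch '{"moves":[[[0,0.09,-0.05],[0,0,0]],[[0,0,0],[0,0,0]]]}' >/dev/null; sh r.sh
```

```text
t 14.57 edge [-1.100e+00  1.000e-01  1.638e+02] foottop [-1.750e+01  1.000e-01  1.351e+02] rpy [-0.     0.52  -0.002] F [-0.6 -0.8 -4.5] M [-0.03 -0.8  -0.08] q [ 0.63  0.66  1.09 -0.39  1.74 -0.85] w 10.8
t 14.82 edge [-1.000e-01  1.000e-01  1.638e+02] foottop [-16.5   0.2 135.1] rpy [ 0.     0.52  -0.002] F [ 0.2  0.6 -4.6] M [ 0.01 -0.78 -0.02] q [ 0.63  0.66  1.09 -0.39  1.74 -0.85] w 10.6
```

```bash

python3 -m inch '{"moves":[[[0,0.09,-0.05],[0,0,0]],[[0,0,0],[0,0,0]]]}' >/dev/null; sh r.sh
python3 -m inch '{"moves":[[[0,0.09,-0.05],[0,0,0]],[[0,0,0],[0,0,0]]]}' >/dev/null; sh r.sh
```

```text
t 15.07 edge [5.000e-01 1.000e-01 1.638e+02] foottop [-1.590e+01  1.000e-01  1.352e+02] rpy [ 0.     0.521 -0.002] F [-5.6  0.1 -2.8] M [-0.01  0.36  0.1 ] q [ 0.63  0.66  1.09 -0.39  1.74 -0.85] w 11.0
t 15.32 edge [9.000e-01 1.000e-01 1.639e+02] foottop [-15.6   0.2 135.3] rpy [ 0.     0.522 -0.003] F [-8.3 -0.8 -2. ] M [-0.08  1.2   0.13] q [ 0.63  0.66  1.09 -0.39  1.74 -0.85] w 11.3
```

Face felt at x ≈ 0.3. I back off about 2 mm and lower behind the crest.

```bash

python3 -m inch '{"moves":[[[0,-0.32,0.18],[0,0,0]],[[0,0,0],[0,0,0]]]}' >/dev/null; sh r.sh
python3 -m inch '{"moves":[[[0,0.1,0.17],[0,0,0]],[[0,0,0],[0,0,0]]]}' >/dev/null; sh r.sh
python3 -m inch '{"moves":[[[0,0.1,0.17],[0,0,0]],[[0,0,0],[0,0,0]]]}' >/dev/null; sh r.sh
python3 -m inch '{"moves":[[[0,0.1,0.17],[0,0,0]],[[0,0,0],[0,0,0]]]}' >/dev/null; sh r.sh
```

```text
t 15.57 edge [-1.600e+00  1.000e-01  1.638e+02] foottop [-1.800e+01  1.000e-01  1.351e+02] rpy [-0.     0.519 -0.002] F [ 0.  -0.7 -4.8] M [-0.   -0.78 -0.01] q [ 0.63  0.66  1.09 -0.39  1.74 -0.85] w 11.1
t 15.82 edge [ -1.5   0.2 161.6] foottop [-17.9   0.2 132.9] rpy [ 0.     0.52  -0.002] F [ 0.4  0.5 -3.7] M [ 0.06 -0.77 -0.05] q [ 0.63  0.66  1.1  -0.39  1.73 -0.85] w 10.9
t 16.07 edge [ -1.7   0.2 159.6] foottop [-18.1   0.2 131. ] rpy [ 0.     0.52  -0.002] F [-1.1  0.7 -4.7] M [-0.   -0.73 -0.01] q [ 0.63  0.66  1.1  -0.39  1.73 -0.85] w 10.5
t 16.32 edge [ -1.7   0.2 157.7] foottop [-18.1   0.3 129. ] rpy [ 0.     0.52  -0.002] F [-0.1  1.1 -4.8] M [-0.03 -0.79  0.06] q [ 0.63  0.66  1.1  -0.39  1.73 -0.84] w 10.9
```

```bash

for k in 1; do
python3 -m inch '{"moves":[[[0,0.1,0.17],[0,0,0]],[[0,0,0],[0,0,0]]]}' >/dev/null; sh r.sh
python3 -m inch '{"moves":[[[0,0.1,0.17],[0,0,0]],[[0,0,0],[0,0,0]]]}' >/dev/null; sh r.sh
python3 -m inch '{"moves":[[[0,0.1,0.17],[0,0,0]],[[0,0,0],[0,0,0]]]}' >/dev/null; sh r.sh
python3 -m inch '{"moves":[[[0,0.1,0.17],[0,0,0]],[[0,0,0],[0,0,0]]]}' >/dev/null; sh r.sh
done
```

```text
t 16.57 edge [ -1.7   0.2 155.7] foottop [-18.1   0.2 127.1] rpy [ 0.     0.52  -0.002] F [-0.2 -0.2 -4.4] M [ 0.01 -0.77  0.01] q [ 0.63  0.66  1.1  -0.39  1.72 -0.84] w 11.2
t 16.82 edge [ -1.7   0.2 153.7] foottop [-18.1   0.2 125.1] rpy [ 0.     0.52  -0.002] F [ 0.7  0.2 -5.2] M [-0.02 -0.84  0.01] q [ 0.63  0.67  1.11 -0.39  1.72 -0.84] w 10.8
t 17.07 edge [ -1.6   0.2 151.8] foottop [-18.    0.2 123.2] rpy [ 0.     0.52  -0.002] F [ 0.2  0.4 -4.9] M [-0.04 -0.76  0.  ] q [ 0.63  0.67  1.11 -0.39  1.72 -0.84] w 11.2
t 17.32 edge [ -1.6   0.2 149.8] foottop [-18.    0.3 121.1] rpy [ 0.     0.52  -0.002] F [ 0.3  0.3 -4.5] M [ 0.04 -0.79 -0.02] q [ 0.63  0.67  1.11 -0.39  1.71 -0.84] w 10.8
```

```bash

python3 -m inch '{"moves":[[[0,0.1,0.17],[0,0,0]],[[0,0,0],[0,0,0]]]}' >/dev/null; sh r.sh
python3 -m inch '{"moves":[[[0,0.1,0.17],[0,0,0]],[[0,0,0],[0,0,0]]]}' >/dev/null; sh r.sh
python3 -c "
from h import *
P,R,s=pose()
for th in (.4,.28,.16,.06): rep([-1.5,0,149],th)
"
```

```text
t 17.57 edge [ -1.6   0.2 147.9] foottop [-18.    0.2 119.2] rpy [ 0.     0.52  -0.002] F [-1.1 -0.6 -5.2] M [ 0.04 -0.7   0.03] q [ 0.63  0.67  1.11 -0.39  1.71 -0.84] w 10.7
t 17.82 edge [ -1.3   0.  146. ] foottop [-1.760e+01  1.000e-01  1.174e+02] rpy [-0.     0.52  -0.002] F [ 2.8 -1.1 -4.2] M [-0.07 -1.19  0.04] q [ 0.63  0.67  1.11 -0.39  1.7  -0.83] w 11.1
t 17.82 edge [ -1.3   0.  146. ] foottop [-1.760e+01  1.000e-01  1.174e+02] rpy [-0.     0.52  -0.002] F [ 2.8 -1.1 -4.2] M [-0.07 -1.19  0.04] q [ 0.63  0.67  1.11 -0.39  1.7  -0.83] w 11.1
shift cm [-0.01 -1.15  0.61] turn [-0.12  -0.001 -0.002] shift in target axes [-0.01 -1.21  0.47]
t 17.82 edge [ -1.3   0.  146. ] foottop [-1.760e+01  1.000e-01  1.174e+02] rpy [-0.     0.52  -0.002] F [ 2.8 -1.1 -4.2] M [-0.07 -1.19  0.04] q [ 0.63  0.67  1.11 -0.39  1.7  -0.83] w 11.1
shift cm [-0.01 -2.02  1.59] turn [-0.24  -0.    -0.002] shift in target axes [-0.01 -2.34  1.06]
t 17.82 edge [ -1.3   0.  146. ] foottop [-1.760e+01  1.000e-01  1.174e+02] rpy [-0.     0.52  -0.002] F [ 2.8 -1.1 -4.2] M [-0.07 -1.19  0.04] q [ 0.63  0.67  1.11 -0.39  1.7  -0.83] w 11.1
shift cm [-0.02 -2.77  2.66] turn [-0.36  -0.    -0.002] shift in target axes [-0.01 -3.53  1.52]
t 17.82 edge [ -1.3   0.  146. ] foottop [-1.760e+01  1.000e-01  1.174e+02] rpy [-0.     0.52  -0.002] F [ 2.8 -1.1 -4.2] M [-0.07 -1.19  0.04] q [ 0.63  0.67  1.11 -0.39  1.7  -0.83] w 11.1
shift cm [-0.02 -3.29  3.62] turn [-0.46  -0.    -0.002] shift in target axes [-0.01 -4.55  1.78]
```

The strip is seated behind the cleat while still tipped (light touch, about 3 N). I ease up 3 mm and swing the bottom in about the strip edge.

```bash

python3 -m inch '{"moves":[[[0,-0.13,-0.23],[0,0,0]],[[0,-0.34,0.27],[-0.04,0,0]],[[0,0,0],[0,0,0]]]}' >/dev/null; sh r.sh
python3 -m inch '{"moves":[[[0,-0.34,0.27],[-0.04,0,0]],[[0,-0.34,0.27],[-0.04,0,0]],[[0,0,0],[0,0,0]]]}' >/dev/null; sh r.sh
python3 -m inch '{"moves":[[[0,-0.34,0.27],[-0.04,0,0]],[[0,-0.34,0.27],[-0.04,0,0]],[[0,0,0],[0,0,0]]]}' >/dev/null; sh r.sh
```

```text
t 18.20 edge [ -2.   -0.  149.3] foottop [-17.3  -0.  120. ] rpy [-0.     0.48  -0.003] F [ 0.3 -0.4 -4. ] M [-0.01 -0.68  0.01] q [ 0.61  0.65  1.14 -0.36  1.67 -0.85] w 11.1
t 18.57 edge [ -2.1   0.  149.2] foottop [-1.490e+01  1.000e-01  1.188e+02] rpy [-0.     0.401 -0.003] F [-0.3 -0.5 -3.7] M [ 0.02 -0.54  0.03] q [ 0.58  0.61  1.19 -0.31  1.6  -0.87] w 10.8
t 18.95 edge [-1.900e+00  1.000e-01  1.491e+02] foottop [-1.230e+01  1.000e-01  1.178e+02] rpy [ 0.     0.321 -0.002] F [-0.3 -0.  -5.6] M [ 0.02 -0.52 -0.02] q [ 0.54  0.57  1.24 -0.26  1.52 -0.9 ] w 10.8
```

```bash

python3 -m inch '{"moves":[[[0,-0.34,0.27],[-0.04,0,0]],[[0,-0.34,0.27],[-0.04,0,0]],[[0,0,0],[0,0,0]]]}' >/dev/null; sh r.sh
python3 -m inch '{"moves":[[[0,-0.34,0.27],[-0.04,0,0]],[[0,-0.34,0.27],[-0.04,0,0]],[[0,0,0],[0,0,0]]]}' >/dev/null; sh r.sh
python3 -m inch '{"moves":[[[0,-0.34,0.27],[-0.04,0,0]],[[0,0,0],[0,0,0]]]}' >/dev/null; sh r.sh
```

```text
t 19.32 edge [ -1.7   0.2 149. ] foottop [ -9.6   0.2 117. ] rpy [ 0.     0.242 -0.002] F [ 1.3 -0.2 -4.3] M [ 0.08 -0.46 -0.03] q [ 0.5   0.54  1.3  -0.2   1.44 -0.94] w 11.0
t 19.70 edge [-1.800e+00  1.000e-01  1.492e+02] foottop [-7.100e+00  1.000e-01  1.166e+02] rpy [ 0.     0.16  -0.003] F [ 1.9  0.4 -3.7] M [ 0.08 -0.51  0.04] q [ 0.46  0.51  1.35 -0.14  1.37 -0.99] w 11.0
t 19.95 edge [-1.800e+00  1.000e-01  1.492e+02] foottop [-5.700e+00  1.000e-01  1.165e+02] rpy [ 0.     0.119 -0.003] F [ 2.  -0.2 -3.5] M [ 0.09 -0.61  0.08] q [ 0.44  0.5   1.38 -0.11  1.33 -1.02] w 10.8
```

```bash

python3 -m inch '{"moves":[[[0,0.07,0],[0,0,0]],[[0,-0.34,0.27],[-0.04,0,0]],[[0,0,0],[0,0,0]]]}' >/dev/null; sh r.sh
python3 -m inch '{"moves":[[[0,-0.26,0.2],[-0.03,0,0]],[[0,0,0],[0,0,0]]]}' >/dev/null; sh r.sh
python3 -m inch '{"moves":[[[0,0,0.1],[0,0,0]],[[0,0,0],[0,0,0]]]}' >/dev/null; sh r.sh
python3 -m inch '{"moves":[[[0,0,0.1],[0,0,0]],[[0,0,0],[0,0,0]]]}' >/dev/null; sh r.sh
```

```text
t 20.32 edge [ -1.4   0.2 149.1] foottop [ -4.    0.2 116.2] rpy [ 0.     0.079 -0.003] F [ 0.4  1.1 -4.2] M [ 0.05 -0.22  0.1 ] q [ 0.41  0.49  1.4  -0.07  1.29 -1.05] w 10.7
t 20.57 edge [-1.300e+00  1.000e-01  1.492e+02] foottop [-2.900e+00  1.000e-01  1.162e+02] rpy [ 0.     0.049 -0.003] F [ 0.3  0.7 -4. ] M [ 0.03 -0.19 -0.04] q [ 0.4   0.48  1.42 -0.05  1.27 -1.07] w 10.8
t 20.82 edge [-7.000e-01  1.000e-01  1.482e+02] foottop [-2.400e+00  1.000e-01  1.152e+02] rpy [-0.     0.05  -0.002] F [ 0.4 -0.1 -4.3] M [-0.07 -0.16 -0.02] q [ 0.4   0.48  1.42 -0.05  1.27 -1.07] w 11.0
t 21.07 edge [ -0.6   0.  147.2] foottop [ -2.2   0.  114.3] rpy [-0.     0.05  -0.002] F [ 3.1  0.1 -4.3] M [-0.08 -0.64  0.02] q [ 0.4   0.48  1.42 -0.05  1.26 -1.07] w 10.9
```

```bash

python3 -m inch '{"moves":[[[0,0.05,0.08],[0,0,0]],[[0,0,0],[0,0,0]]]}' >/dev/null; sh r.sh
python3 -m inch '{"moves":[[[0,0.04,0.06],[0,0,0]],[[0,0,0],[0,0,0]]]}' >/dev/null; sh r.sh
```

```text
t 21.32 edge [ -0.2   0.  146.4] foottop [ -1.9   0.  113.4] rpy [-0.     0.05  -0.002] F [ 3.6  0.  -3.6] M [-0.09 -0.8   0.04] q [ 0.4   0.48  1.42 -0.05  1.26 -1.07] w 10.9
t 21.57 edge [0.000e+00 1.000e-01 1.458e+02] foottop [-1.600e+00  1.000e-01  1.128e+02] rpy [-0.     0.05  -0.002] F [ 3.2 -0.3 -3.3] M [-0.04 -0.87  0.06] q [ 0.4   0.48  1.42 -0.05  1.26 -1.07] w 10.7
```

```bash

python3 -m inch '{"moves":[[[0,0,0],[0,0,0]],[[0,0,0],[0,0,0]],[[0,0,0],[0,0,0]],[[0,0,0],[0,0,0]]]}' 0.35; sh r.sh
python3 -c "
from h import *
p,d=read_camera('side');cv2.imwrite('pics/h.png',cv2.resize(p[60:185,230:400],(800,588),interpolation=cv2.INTER_CUBIC))"
```

```text
t: 22.08
eef_pos: [530.3, 272.9, 235.0]
tcp_rot: [-3.091, 0.0, 3.052]
force: [0.5, -0.0, -1.1]
gripper_width: 30.1
grasp_force: 0.0
t 22.07 edge [-2.000e-01  1.000e-01  1.458e+02] foottop [-1.800e+00  1.000e-01  1.128e+02] rpy [-0.     0.05  -0.002] F [ 0.  -0.5 -1.1] M [ 0.01 -0.04  0.01] q [ 0.4   0.48  1.42 -0.05  1.26 -1.07] w 30.1
```

View pics/h.png

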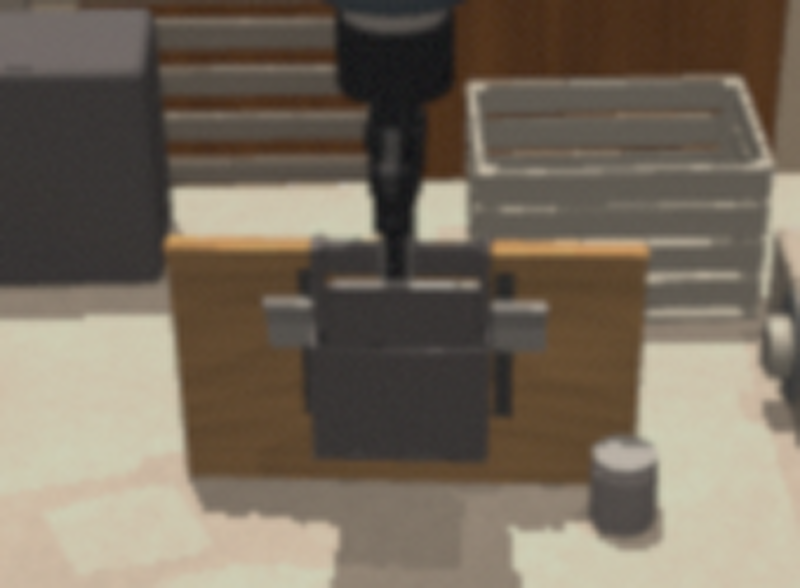

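The caddy hangs upright and centred on the cleat (px 312–490 against the cleat's 262–548), and the fingers are open around the bar. I retract upward and verify.

```bash

python3 -m inch '{"moves":[[[0,0,-1],[0,0,0]],[[0,0,-2],[0,0,0]],[[0,0,-4],[0,0,0]],[[0,-1,-5],[0,0,0]],[[0,-2,-5],[0,0,0]]]}' | grep -E 'force|pos'
python3 -m inch '{"moves":[[[0,-5,-3],[0,0,0]],[[0,-6,0],[0,0,0]],[[0,-6,0],[0,0,0]],[[0,-3,0],[0,0,0]],[[0,0,0],[0,0,0]]]}' | grep -E 'force|pos'
python3 - <<'E'
from h import *
p,d=read_camera('side');S=cloud('side',d);q,d2=read_camera('top');T=cloud('top',d2)
cv2.imwrite('pics/f.png',p)
for n,C in(('side',S),('top',T)):
    b=RB.inv().apply((C-B0).reshape(-1,3))
    k=(abs(b[:,1])<75)&(b[:,0]<-90)&(b[:,0]>-135)&(b[:,2]>60)&(b[:,2]<240)
    if n=='side':
        F=b[k&(b[:,2]>95)&(b[:,2]<175)];A=np.c_[F[:,1:],np.ones(len(F))];c=np.linalg.lstsq(A,F[:,0],rcond=None)[0];print("front x=",(A@c).mean(),"slope y,z",c,len(F),"z range",np.percentile(b[k][:,2],[1,99]))
    h=(abs(b[:,1])<75)&(b[:,0]<-45)&(b[:,0]>-90)&(b[:,2]>212)&(b[:,2]<250);H=b[h]
    print(n,"handle",len(H),H.mean(0).round(1),cv2.minAreaRect(H[:,:2].astype(np.float32)),np.percentile(H[:,2],[50,95]))
E
```

```text
eef_pos: [528.0, 251.7, 408.5]
force: [0.5, -0.0, -0.1]
grasp_force: 0.0
eef_pos: [510.3, 52.3, 447.3]
force: [0.1, 1.4, 0.2]
grasp_force: 0.0
front x= -111.97392562580109 slope y,z [ 4.94532149e-04  7.25213151e-04 -1.12070297e+02] 808 z range [ 93.42846083 180.65349227]
side handle 303 [-71.9  -3.  226.7] ((-69.59297180175781, -2.10723876953125), (27.759822845458984, 115.95240020751953), 1.9803144931793213) [227.18858591 236.19599802]
top handle 11 [-59.7  56.3 236.5] ((-59.644386291503906, 54.86128234863281), (9.942550659179688, 9.002513885498047), 2.570218801498413) [235.73611976 240.44930602]
```

View pics/f.png

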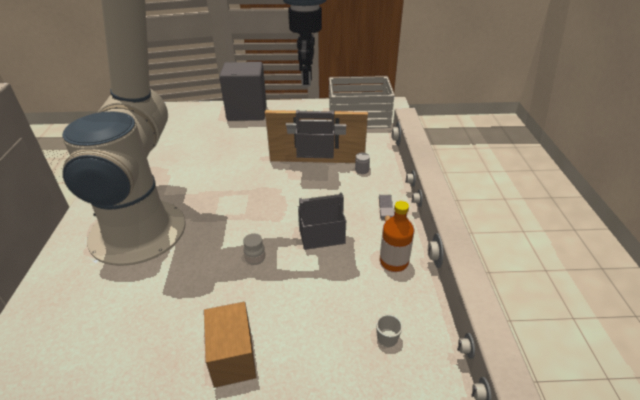

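The caddy hangs at px (316,135). Its front face is 112 mm off the board, as expected at home; it is upright and square to under 0.001 rad, with the underside at about 92 mm. Everything else is in place and the robot is clear, so I hand the job in.

```bash
python3 -c "
from station import job
print(job.close_job())"
```

```text
the job is handed in; nothing more can be done
None
```

The caddy with the strip hangs upright, square and flush near the middle of the cleat, released with the robot clear and nothing else moved; the job was handed in at about 24 s of the 61 s allowed.

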